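# Aim an inspection mirror at the round target and hold it

## Robot

A 6-joint arm with a two-finger parallel gripper is mounted at the origin on a cart in front of the work surface, level with it; the furniture and walls round the work are solid. World frame = base frame: x ahead of the robot, y to its left, z up, the work surface at z = 0. Lengths are in m, angles in degrees, forces in N, time in s.
With the tool pointing down it reaches from about 0.35 to 0.875 m from the base axis. Payload 4.2 kg.
Tool frame: the origin (TCP) lies midway between the tips of the shut fingers; the grasp point (between the pads) lies 19 mm behind it; z points along the fingers, y is the line along which they close (so a half turn about z gives the same grasp; the last joint's range is limited). The gripper opens to 87 mm and grips with 3 to 60 N. Pads are 19 mm wide; open, the fingers measure 117 mm over their backs; the gripper's body (75 mm by 190 mm) begins 51 mm behind the grasp point.
Start: joints at [88.786, 22.042, 0.453, 0, -68.411, -14.817], TCP at [0.173, 0.601, 0.184] pointing down, gripper open.
Joint ranges: [-179.83, 179.83], [-69.29, 118.12], [-61.27, 80.66], [-181.25, 117.63], [-171.15, -9.14], [-177.46, 177.46]. Speed limits (degrees/s): [159.86, 159.86, 180, 180, 180, 180].

## Interface

Orientations are given as a 3x3 rotation matrix whose columns are the frame's x, y, z axes.
In Python, from station import sense, capture, camera_params, finish_job gives the robot as it stands.
- The arm moves only by the tool drive_tool, never from a script. Its argument "rows" is a list of rows, each an object of numbers: "tx", "ty", "tz": the shift along the tool's x, y, z in cm; "ax", "ay", "az": the turn, a rotation vector about the tool's x, y, z in rad; "claw": the finger opening in cm, from 0 to 8.7. In form: [{"tx": .., "ty": .., "tz": .., "ax": .., "ay": .., "az": .., "claw": ..}, ...]. A call has 1 to 10 rows; each row shifts and turns the commanded pose from where the row before left it, along the tool's axes as they then stand; what a row does not reach is not made up. A row lasts 1/12 s, in which the tool goes at most 41.7 mm and 7.16 degrees, less where a joint would pass 70% of its speed; a pose out of reach is approached as far as the arm can. A call with a gripper value outside its range is refused whole. The fingers move at their own pace and stop on an object; the grip force is fixed at half the most. Time passes only in rows, so rows that do not move let the fingers close. It gives the time, the measured TCP pose, the force, the opening and the grip force at its end, in the units of the state.
- sense(): the state, without advancing time (a new reading comes with each control period).
- capture(name): name is "side" or "top"; returns (picture, depth): 420x560x3 uint8, red, green, blue; 420x560 float32, m along the optical axis (not along the pixel's ray), 0 where there is no reading.
- camera_params(name): a dict with "intrinsics" (3x3 intrinsics, pixels), "R" (3x3) and "t" (3): a world point X has camera coordinates R X + t. Camera axes: x right, y down, z forward; pixel columns grow to the right and rows downward; lengths in m; the calibration is good to about 2 mm. A picture is of the moment at which its call begins. camera_params takes no time and is no camera call.
- finish_job(): hands the job in; it is judged then, once.
The state is a dict: "time_s": time; "joints": joint angles; "joint_velocities": joint speeds; "effort": joint torques, N m; "tcp_pos": TCP position; "ee_rot": TCP orientation; "wrist_force": force on the tool from outside, world axes, zero at the start; "moment": the same for the moment, N m; "gripper_width": opening from 0.0 (shut) to 1.0 (fully open); "gripper_force": force on a finger pad.
Only numpy, scipy, OpenCV 4.12 (cv2) and the standard library are available. Lean on these libraries where they do the work, as an engineer would, in place of code of your own. Each camera call takes 0.05 s, during which the arm holds its last target. There are 200 camera calls.

## Task

Press down the little lever behind the round target plate so that its shutter swings fully up and uncovers it; leave the square target's shutter shut. Then take the upright pin of the mirror's crank and turn the mirror until the bench camera sees the round plate in it, that is, until the needle under the mirror points at the round plate's stand. The mirror springs back if let go, so finish while still holding the pin with the mirror steady at that angle, and do not knock over or push away the loose glassware and bottles.

Things in the scene. Friction and masses are not known exactly. Their poses are not given: they have to be found in the camera images.
- pin_center (a point): Centre (150 mm above the worktop) of the upright round steel pin of the mirror's crank: 12 mm diameter, free length from 128 to 173 mm above the worktop. The pin is 45 mm from the mirror's vertical turning axis, on the side the mirror faces, on a 6 mm thick flat crank arm on top of the mirror (mirror frame 80 mm wide, 50 to 121 mm above the worktop). Pushed sideways, the pin carries the mirror round that axis on a circle of radius 45 mm.
- mirror: The mirror with its crank, which turns about a vertical axis. Origin on that axis at worktop height; z up; it faces along its own -x axis, and the pin lies on that side. It can turn about 95 deg and rests against its counter-clockwise (from above) stop, pressed there by a spring of 0.15 N m per rad, so that about 1 to 6 N is needed at the pin to turn it clockwise away from rest.
- needle: Dark thin needle that lies level 28 mm above the worktop under the mirror, about 130 mm long from the mirror's axis to its tip. Origin on the mirror's turning axis at worktop height; its x axis points along the needle, z up. It is geared to turn twice as far as the mirror, the same way round, and so always points along the camera's line of sight after its reflection in the mirror. At rest it points to the camera's side; the targets lie clockwise of that.
- mirror_mount: Fixed mount of the mirror: a grey round foot of 45 mm radius, with a bar to the small black bench camera, 0.21 m from the axis, top 103 mm above the worktop. Origin on the mirror's turning axis at worktop height; the camera lies in the direction 220 deg counter-clockwise from its x axis.
- round_center (a point): Centre of the white face of the round target plate, 56 mm in diameter, 85 mm above the worktop, on a fixed stand about 0.2 m from the mirror. Its shutter when shut is a round aluminium disc of 60 mm in front of it. The round and the square target may stand in either of two places.
- round_target: Fixed stand of the round plate. Origin on the worktop under the plate's face; its x axis points out of the back of the plate, away from the mirror, to the side where the lever is; z up. Fixed glassware stands farther left on the worktop, nearest a long-necked flask 0.29 m high, 80 mm wide at its foot, 0.35 m left of the robot's centre line and 0.47 m ahead: come to the targets from the right or from high above.
- round_paddle (a point): Middle of the small black lever paddle (24 mm wide, 14 mm long, 5 mm thick) of the round target's shutter. The lever is 42 mm long from a level hinge that lies 123 mm above the worktop right over the plate's face, parallel to the stand's y axis. Shut: it points back along the stand's +x and 45 deg upward (paddle 30 mm behind the hinge and 30 mm above it); pressed fully down: 35 deg below level (34 mm behind the hinge, 24 mm below it).
- round_shutter (a joint): Round target's shutter, rad: 0 shut with the lever up, 1.4 fully open with the lever down against its stop. Stiff hinge: stays where it is left; about 1 N at the paddle moves it.
- square_center (a point): Centre of the white face of the square target plate, 56 x 56 mm, 85 mm above the worktop, on a like stand. Leave it alone.
- square_shutter (a joint): Square target's shutter, rad: 0 shut (as found), 1.4 open. To stay shut.
- reagent_small: Loose stoppered reagent bottle, 46 mm wide, 89 mm high, towards the robot; origin under its base.
- flask: Loose conical flask, 64 mm wide, 114 mm high, right of the camera; origin under its base.
- small_beaker: Loose upturned beaker, 61 mm wide, 69 mm high, on the right; origin under its base.
- white_bottle: Loose white plastic bottle, 52 mm wide, 100 mm high, behind on the left; origin under its base.
Not all that is in view belongs to the job. What is shaped like the part that bears square_center but blue or purple is not meant.

How it is judged (in metres and radians):
On the way, in this order (a step that is already met when the one before it is completed fails the run):
1. the round target's lever is pressed down and its shutter is up (value of joint round_shutter above 1.15 rad), for 0.2 s.
2. the mirror is turned so that the reflected line of sight falls on the round plate (y of round_center in the frame of needle between -0.025 and 0.025 m and x of round_center in the frame of needle above 0.05 m), for 0.3 s.
At the end, for the whole second after the job is handed in: The round shutter is up (over 1.15 of 1.4 rad), the square one shut; the reflected line of sight (the needle's line drawn on) passes within 25 mm, sideways, of the centre of the round plate; the mirror is still (under 0.1 rad/s) and the fingers are holding it (over 0.5 N) (all of step 2 and angular speed of mirror below 0.1 rad/s and value of joint round_shutter above 1.15 rad and value of joint square_shutter below 0.3 rad and contact force between the fingers and mirror above 0.5 N); the arm keeps its last pose, push and grip.
It fails at once if the square target's shutter is opened (value of joint square_shutter above 0.3 rad).
It fails at once if the small stoppered reagent bottle is upset or pushed away (distance of reagent_small from where it was at the start of the episode above 0.04 m or angle between reagent_small's own z axis and vertical above 0.5 rad).
It fails at once if the conical flask is upset or pushed away (distance of flask from where it was at the start of the episode above 0.04 m or angle between flask's own z axis and vertical above 0.5 rad).
It fails at once if the small upturned beaker is upset or pushed away (distance of small_beaker from where it was at the start of the episode above 0.04 m or angle between small_beaker's own z axis and vertical above 0.5 rad).
It fails at once if the white plastic bottle is upset or pushed away (distance of white_bottle from where it was at the start of the episode above 0.04 m or angle between white_bottle's own z axis and vertical above 0.5 rad).
It also fails if it takes over 48 s, if anything falls off the work surface, if the arm or the gripper's body presses on something with over 40 N, if the wrist force passes 120 N, or if a joint passes its speed limit or range.

## Working session

There is one attempt and no reset: what is moved stays moved. The work goes in short steps, Python scripts to look and compute and a tool call to move; the robot and the scene stay as the last step left them, time stands still between calls to the robot, and variables do not carry over. Pictures are saved under pics/ and viewed, at most 10 in all, crops included, and the job is handed in when it is done.

Besides the shell and the picture viewer there is one more tool, called after "Emit:" in YAML: its name, and indented under it one key for each argument. drive_tool: Moves the arm, as the interface text tells. Its arguments: {"type":"object","properties":{"rows":{"type":"array"}},"required":["rows"]}

```bash
mkdir -p pics; cat > h.py <<'E'
import numpy as np,cv2
from station import *
def cloud(name,d):
    p=camera_params(name);K=np.array(p["intrinsics"]);R=np.array(p["R"]);t=np.array(p["t"])
    v,u=np.mgrid[:d.shape[0],:d.shape[1]]
    c=np.stack([(u-K[0,2])/K[0,0]*d,(v-K[1,2])/K[1,1]*d,d],-1)
    return (c-t)@R
def proj(name,X):
    p=camera_params(name);c=np.array(p["R"])@np.array(X)+np.array(p["t"]);q=np.array(p["intrinsics"])@c
    return q[:2]/q[2]
E
python3 - <<'E'
from h import *
for n in("side","top"):
    a,d=capture(n);cv2.imwrite(f"pics/{n}0.png",a[:,:,::-1]);np.savez(f"{n}0.npz",a=a,d=d)
    p=camera_params(n);print(n,-np.array(p["R"]).T@np.array(p["t"]),p["intrinsics"],p["R"])
s=sense();print(s["time_s"],s["tcp_pos"],s["ee_rot"])
E
```

```text
side [0.52376787 0.93474835 0.59312631] [[391.00455548   0.         282.14683045]
 [  0.         391.00455548 211.11886983]
 [  0.           0.           1.        ]] [[-0.99693194 -0.07645708  0.01676381]
 [-0.05080268  0.46910642 -0.88167922]
 [ 0.0595466  -0.87982582 -0.4715514 ]]
top [ 0.3564044  -0.02604118  1.30136233] [[479.59730167   0.         285.769888  ]
 [  0.         479.59730167 207.79334172]
 [  0.           0.           1.        ]] [[ 0.00302468 -0.9995843  -0.02867185]
 [-0.98131484  0.00254913 -0.19239202]
 [ 0.19238513  0.02871804 -0.9808992 ]]
0.1 [0.17242185 0.60013656 0.18328631] [[ 9.61071422e-01 -2.76299772e-01 -3.96837915e-04]
 [-2.76300023e-01 -9.61069603e-01 -1.87510391e-03]
 [ 1.36701925e-04  1.91175510e-03 -9.99998163e-01]]
```

View pics/side0.png

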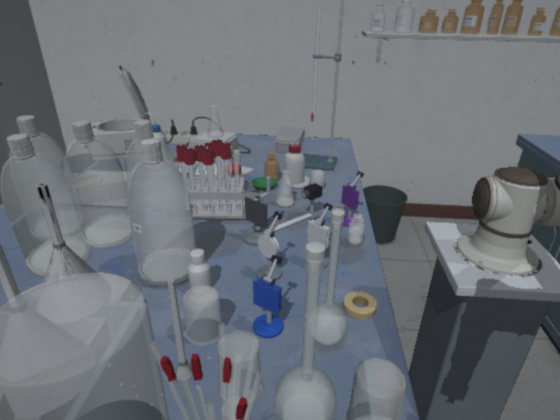

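View pics/top0.png

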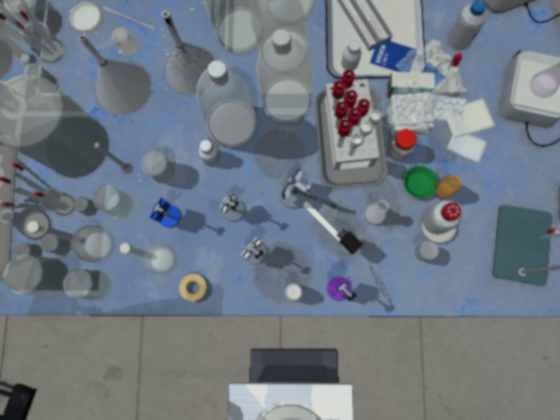

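The side view shows an aluminium disc target at about (268,245), a square one at about (318,240), and the mirror at about (258,210). In the top view, the targets are at about (233,207) and (255,250), the mirror at (295,187) and the bench camera at (348,240). I'll zoom in on both.

```bash
python3 - <<'E'
from h import *
S=np.load("side0.npz");T=np.load("top0.npz")
c=cv2.resize(S["a"][165:300,225:365],None,fx=5.5,fy=4.4*1,interpolation=3)[:,:,::-1]
c=cv2.resize(S["a"][170:285,225:365],None,fx=5,fy=5,interpolation=3)[:,:,::-1]
cv2.imwrite("pics/sc.png",c)
c=cv2.resize(T["a"][160:275,215:365],None,fx=5,fy=5,interpolation=3)[:,:,::-1]
cv2.imwrite("pics/tc.png",c)
E
```

```text
(no output)
```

View pics/sc.png

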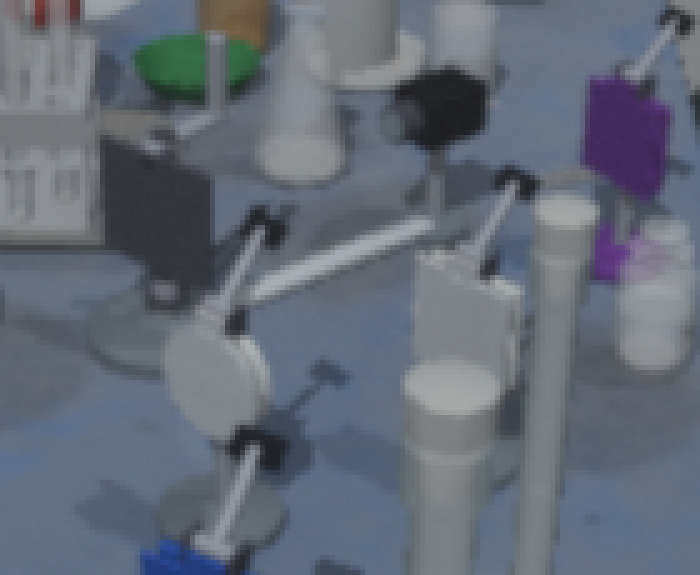

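View pics/tc.png

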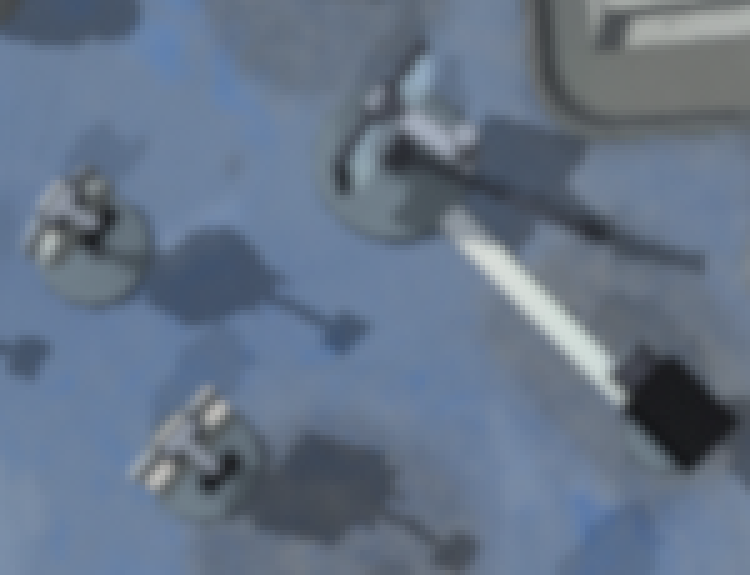

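The close-ups show the disc target at side (268,247) with its paddle at (278,214). In the top view it should be the target at (233,207). The needle runs from (296,190) to about (355,212), and the pin top is at about (308,187). Next I'll use depth to get metric positions.

```bash
python3 - <<'E'
from h import *
S=np.load("side0.npz");T=np.load("top0.npz")
P={"side":cloud("side",S["d"]),"top":cloud("top",T["d"])};A={"side":S["a"],"top":T["a"]}
def q(n,u,v):print(n,u,v,P[n][v,u].round(3),A[n][v,u])
np.set_printoptions(suppress=True)
for u,v in[(268,247),(262,240),(275,255),(266,232),(277,214),(279,214),(275,260),(318,240),(327,206),(268,178),(268,185),(256,200),(262,208),(250,210)]:q("side",u,v)
for u,v in[(224,209),(234,198),(234,205),(235,207),(242,212),(247,255),(258,242),(258,254),(308,187),(307,185),(291,179),(296,190),(310,194),(335,206),(354,212),(350,243),(284,195),(299,171),(293,190)]:q("top",u,v)
p=P["side"]; 
# round disc region fit plane
for nm,(u0,u1,v0,v1) in {"round":(258,279,235,258),"mirror":(246,267,201,225),"square":(309,328,222,240)}.items():
    X=p[v0:v1,u0:u1].reshape(-1,3);X=X[np.isfinite(X).all(1)]
    m=np.median(X,0);X=X[np.linalg.norm(X-m,axis=1)<.05]
    for _ in range(5):
        c=X.mean(0);w=np.linalg.svd(X-c,full_matrices=False)[2][2];r=abs((X-c)@w);X=X[r<np.maximum(.003,1.5*np.median(r))]
    print(nm,c.round(3),w.round(3),len(X),X.min(0).round(3),X.max(0).round(3))
# dark pixels high on stands (paddles), bench camera, needle
for n in P:
    g=A[n].max(2)<70;X=P[n]
    for nm,lo,hi in[("black135-165",.135,.17),("cam80-105",.09,.106),("needle",.02,.036)]:
        m=g&(X[...,2]>lo)&(X[...,2]<hi)&(X[...,0]>.3)&(X[...,0]<.75)&(abs(X[...,1])<.35)
        k,l,st,ce=cv2.connectedComponentsWithStats(m.astype(np.uint8))
        for i in range(1,k):
            if st[i,4]>=4:print(n,nm,ce[i].round(),st[i,4],X[l==i].mean(0).round(3))
E
```

```text
side 268 247 [0.607 0.171 0.086] [130 134 142]
side 262 240 [0.623 0.156 0.096] [129 134 141]
side 275 255 [0.59  0.181 0.072] [69 73 79]
side 266 232 [0.613 0.16  0.121] [137 141 147]
side 277 214 [0.59  0.134 0.156] [48 51 55]
side 279 214 [0.585 0.135 0.157] [39 42 47]
side 275 260 [0.578 0.313 0.152] [135 140 150]
side 318 240 [0.489 0.107 0.074] [125 130 136]
side 327 206 [0.472 0.074 0.152] [ 97 101 109]
side 268 178 [ 0.63  -0.039  0.171] [122 126 135]
side 268 185 [ 0.63  -0.039  0.15 ] [103 107 115]
side 256 200 [0.657 0.006 0.125] [ 98 101 109]
side 262 208 [0.64  0.016 0.107] [53 56 61]
side 250 210 [ 0.677 -0.011  0.085] [52 53 60]
top 224 209 [0.588 0.166 0.107] [170 180 180]
top 234 198 [0.618 0.142 0.1  ] [105 111 114]
top 234 205 [0.588 0.134 0.157] [75 79 87]
top 235 207 [0.612 0.152 0.01 ] [54 61 66]
top 242 212 [0.598 0.132 0.013] [71 81 88]
top 247 255 [0.471 0.105 0.11 ] [178 178 175]
top 258 242 [0.503 0.078 0.114] [187 186 182]
top 258 254 [0.468 0.074 0.156] [71 74 81]
top 308 187 [ 0.629 -0.047  0.173] [151 159 173]
top 307 185 [ 0.633 -0.044  0.177] [139 149
[... 782 characters left out ...]
. 206.] 23 [0.469 0.075 0.153]
side black135-165 [278. 215.] 34 [0.589 0.136 0.154]
side black135-165 [277. 259.] 59 [0.574 0.312 0.153]
side cam80-105 [313. 188.] 122 [ 0.505 -0.144  0.098]
side cam80-105 [256. 208.] 107 [0.658 0.002 0.098]
side needle [260. 230.] 9 [ 0.648 -0.004  0.028]
top black135-165 [234. 205.] 25 [0.588 0.133 0.157]
top black135-165 [163. 210.] 28 [0.576 0.308 0.157]
top black135-165 [259. 254.] 23 [0.468 0.072 0.156]
top black135-165 [352. 296.] 31 [ 0.37  -0.148  0.156]
top cam80-105 [164. 206.] 4 [0.599 0.324 0.1  ]
top cam80-105 [351. 242.] 266 [ 0.505 -0.154  0.101]
top needle [301. 193.] 36 [ 0.646 -0.031  0.029]
top needle [333. 206.] 16 [ 0.612 -0.116  0.03 ]
```

Emit:
drive_tool:
  rows:
    - {"tz":-4,"claw":0}
    - {"tz":-4,"claw":0}
    - {"tz":-4,"claw":0}
    - {"tz":-4,"claw":0}
    - {"tz":-4,"claw":0}
    - {"tz":-4,"claw":0}

```text
invalid input at $.rows[0]: expected keys tx, ty, tz, ax, ay, az, claw
```

```bash
cat >> h.py <<'E'
def w2t(target):
    s=sense();return (np.array(s["ee_rot"]).T@(np.array(target)-s["tcp_pos"])*100).round(2)
E
python3 - <<'E'
from h import *
np.set_printoptions(suppress=True)
X=np.concatenate([cloud(n,np.load(n+"0.npz")["d"]).reshape(-1,3) for n in("side","top")])
X=X[(X[:,2]>.17)&(X[:,2]<.5)&(X[:,0]>.1)&(X[:,0]<.9)&(X[:,1]>-.3)&(X[:,1]<.6)]
k=(X[:,:2]/.05).round().astype(int)
for c in np.unique(k,axis=0):
    m=(k==c).all(1)
    if m.sum()>3:print(c*.05,m.sum(),X[m,2].max().round(2),end="; ")
s=sense();print(s["tcp_pos"],s["joints"]);print(w2t([.588,.135,.42]))
E
```

```text
[0.15 0.5 ] 364 0.34; [0.15 0.55] 242 0.34; [0.2 0.5] 173 0.34; [0.2  0.55] 233 0.34; [0.45 0.35] 679 0.29; [0.5  0.35] 152 0.29; [0.5 0.5] 294 0.33; [0.5  0.55] 1661 0.34; [0.6 0.6] 323 0.25; [ 0.65 -0.05] 23 0.18; [0.7  0.45] 109 0.21; [0.7  0.55] 259 0.27; [0.7 0.6] 652 0.27; [ 0.75 -0.2 ] 85 0.21; [ 0.75 -0.15] 446 0.24; [ 0.75 -0.1 ] 203 0.24; [0.75 0.45] 115 0.21; [0.75 0.55] 1578 0.27; [0.75 0.6 ] 802 0.27; [ 0.8 -0.2] 271 0.22; [ 0.8  -0.15] 544 0.25; [ 0.8 -0.1] 235 0.23; [0.8 0.1] 201 0.26; [0.8  0.15] 997 0.29; [0.8 0.2] 1232 0.28; [0.8 0.5] 123 0.26; [0.8  0.55] 1535 0.27; [0.8 0.6] 781 0.28; [ 0.85 -0.2 ] 51 0.22; [ 0.85 -0.15] 445 0.22; [ 0.85 -0.1 ] 299 0.23; [ 0.85 -0.05] 14 0.21; [0.85 0.  ] 400 0.25; [0.85 0.05] 159 0.24; [0.85 0.1 ] 418 0.28; [0.85 0.15] 1032 0.34; [0.85 0.2 ] 1560 0.33; [0.85 0.25] 413 0.23; [0.85 0.55] 819 0.27; [0.85 0.6 ] 757 0.27; [ 0.9  -0.15] 232 0.23; [ 0.9 -0.1] 61 0.22; [ 0.9  -0.05] 180 0.27; [0.9 0. ] 445 0.28; [0.9  0.05] 403 0.28; [0.9 0.1] 63 0.28; [0.9  0.15] 110 0.33; [0.9 0.2] 437 0.28; [0.9  0.25] 48 0.21; [0.9 0.6] 39 0.27; [0.17242185 0.60013656 0.18328631] [ 88.78682246  22.08683514   0.38961685  -0.02200085 -68.41067608
 -14.81821764]
[ 52.79  33.27 -23.6 ]
```

Emit:
drive_tool:
  rows:
    - {"tx":0,"ty":0,"tz":-4,"ax":0,"ay":0,"az":0,"claw":0}
    - {"tx":0,"ty":0,"tz":-4,"ax":0,"ay":0,"az":0,"claw":0}
    - {"tx":0,"ty":0,"tz":-4,"ax":0,"ay":0,"az":0,"claw":0}
    - {"tx":0,"ty":0,"tz":-4,"ax":0,"ay":0,"az":0,"claw":0}
    - {"tx":0,"ty":0,"tz":-4,"ax":0,"ay":0,"az":0,"claw":0}
    - {"tx":0,"ty":0,"tz":-4,"ax":0,"ay":0,"az":0,"claw":0}
    - {"tx":0,"ty":0,"tz":0,"ax":0,"ay":0,"az":0,"claw":0}

```text
time_s: 0.68
tcp_pos: [0.174, 0.6024, 0.4336]
ee_rot: [[0.961, -0.277, 0.004], [-0.277, -0.961, 0.016], [-0.0, -0.016, -1.0]]
wrist_force: [-0.2, -1.9, 1.3]
gripper_width: 0.56
gripper_force: 0.0
```

Emit:
drive_tool:
  rows:
    - {"tx":2.9,"ty":1.8,"tz":0,"ax":0,"ay":0,"az":0,"claw":0}
    - {"tx":2.9,"ty":1.8,"tz":0,"ax":0,"ay":0,"az":0,"claw":0}
    - {"tx":2.9,"ty":1.8,"tz":0,"ax":0,"ay":0,"az":0,"claw":0}
    - {"tx":2.9,"ty":1.8,"tz":0,"ax":0,"ay":0,"az":0,"claw":0}
    - {"tx":2.9,"ty":1.8,"tz":0,"ax":0,"ay":0,"az":0,"claw":0}
    - {"tx":2.9,"ty":1.8,"tz":0,"ax":0,"ay":0,"az":0,"claw":0}
    - {"tx":2.9,"ty":1.8,"tz":0,"ax":0,"ay":0,"az":0,"claw":0}
    - {"tx":2.9,"ty":1.8,"tz":0,"ax":0,"ay":0,"az":0,"claw":0}
    - {"tx":2.9,"ty":1.8,"tz":0,"ax":0,"ay":0,"az":0,"claw":0}
    - {"tx":2.9,"ty":1.8,"tz":0,"ax":0,"ay":0,"az":0,"claw":0}

```text
time_s: 1.52
tcp_pos: [0.4022, 0.3461, 0.4237]
ee_rot: [[0.961, -0.276, -0.001], [-0.276, -0.961, -0.0], [-0.0, 0.001, -1.0]]
wrist_force: [0.3, 0.5, -0.4]
gripper_width: 0.006
gripper_force: 0.0
```

Emit:
drive_tool:
  rows:
    - {"tx":2.9,"ty":1.8,"tz":0,"ax":0,"ay":0,"az":0,"claw":0}
    - {"tx":2.9,"ty":1.8,"tz":0,"ax":0,"ay":0,"az":0,"claw":0}
    - {"tx":2.9,"ty":1.8,"tz":0,"ax":0,"ay":0,"az":0,"claw":0}
    - {"tx":2.9,"ty":1.8,"tz":0,"ax":0,"ay":0,"az":0,"claw":0}
    - {"tx":2.9,"ty":1.8,"tz":0,"ax":0,"ay":0,"az":0,"claw":0}
    - {"tx":2.9,"ty":1.8,"tz":0,"ax":0,"ay":0,"az":0,"claw":0}
    - {"tx":2.9,"ty":1.8,"tz":0,"ax":0,"ay":0,"az":0,"claw":0}
    - {"tx":2.9,"ty":1.8,"tz":0,"ax":0,"ay":0,"az":0,"claw":0}
    - {"tx":0,"ty":0,"tz":0,"ax":0,"ay":0,"az":0,"claw":0}

```text
time_s: 2.27
tcp_pos: [0.5874, 0.1413, 0.4217]
ee_rot: [[0.959, -0.282, -0.003], [-0.282, -0.959, -0.002], [-0.002, 0.003, -1.0]]
wrist_force: [-0.7, 0.7, -1.1]
gripper_width: 0.002
gripper_force: 0.0
```

Emit:
drive_tool:
  rows:
    - {"tx":0,"ty":0,"tz":2,"ax":0,"ay":0,"az":-0.12,"claw":0}
    - {"tx":0,"ty":0,"tz":2,"ax":0,"ay":0,"az":-0.12,"claw":0}
    - {"tx":0,"ty":0,"tz":2,"ax":0,"ay":0,"az":-0.12,"claw":0}
    - {"tx":0,"ty":0,"tz":2,"ax":0,"ay":0,"az":-0.12,"claw":0}
    - {"tx":0,"ty":0,"tz":2,"ax":0,"ay":0,"az":-0.12,"claw":0}
    - {"tx":0,"ty":0,"tz":2,"ax":0,"ay":0,"az":-0.12,"claw":0}
    - {"tx":0,"ty":0,"tz":2,"ax":0,"ay":0,"az":-0.12,"claw":0}
    - {"tx":0,"ty":0,"tz":2,"ax":0,"ay":0,"az":-0.12,"claw":0}
    - {"tx":0,"ty":0,"tz":0,"ax":0,"ay":0,"az":0,"claw":0}

```text
time_s: 3.02
tcp_pos: [0.5818, 0.1446, 0.2588]
ee_rot: [[0.776, 0.63, -0.01], [0.63, -0.776, -0.003], [-0.009, -0.004, -1.0]]
wrist_force: [0.1, 0.5, -0.3]
gripper_width: 0.004
gripper_force: 0.0
```

```bash
python3 - <<'E'
from h import *
s=sense();print(s["tcp_pos"],np.array(s["ee_rot"]).round(3),s["joints"],s["wrist_force"]);print(w2t([.588-.001,.135-.002,.17]))
for n in("side","top"):
    a,d=capture(n);X=cloud(n,d);g=(a.max(2)<70)&(X[...,2]>.14)&(X[...,2]<.165)&(abs(X[...,0]-.588)<.03)&(abs(X[...,1]-.135)<.03)
    if g.any(): print(n,g.sum(),X[g].mean(0))
E
```

```text
[0.58179746 0.14459642 0.25882311] [[ 0.776  0.63  -0.01 ]
 [ 0.63  -0.776 -0.003]
 [-0.009 -0.004 -1.   ]] [ 29.33798798  17.58201438   4.54115955  -0.13495587 -77.53270423
  99.76334123] [ 0.14888153  0.50444753 -0.25316347]
[-0.24  1.26  8.88]
side 32 [0.58899184 0.13516809 0.15349358]
top 23 [0.58727373 0.13324904 0.15697561]
```

Emit:
drive_tool:
  rows:
    - {"tx":-0.45,"ty":0.7,"tz":1.5,"ax":0,"ay":0,"az":0,"claw":0}
    - {"tx":-0.45,"ty":0.7,"tz":1.5,"ax":0,"ay":0,"az":0,"claw":0}
    - {"tx":0,"ty":0,"tz":2,"ax":0,"ay":0,"az":0,"claw":0}
    - {"tx":0,"ty":0,"tz":2,"ax":0,"ay":0,"az":0,"claw":0}
    - {"tx":0,"ty":0,"tz":2,"ax":0,"ay":0,"az":0,"claw":0}
    - {"tx":0,"ty":0,"tz":0,"ax":0,"ay":0,"az":0,"claw":0}

```text
time_s: 3.62
tcp_pos: [0.5849, 0.1281, 0.1716]
ee_rot: [[0.779, 0.627, -0.005], [0.627, -0.779, -0.001], [-0.005, -0.002, -1.0]]
wrist_force: [-0.7, -0.6, 0.4]
gripper_width: 0.002
gripper_force: 0.0
```

Emit:
drive_tool:
  rows:
    - {"tx":0,"ty":0,"tz":0.7,"ax":0,"ay":0,"az":0,"claw":0}
    - {"tx":0,"ty":0,"tz":0.7,"ax":0,"ay":0,"az":0,"claw":0}
    - {"tx":0,"ty":0,"tz":0.7,"ax":0,"ay":0,"az":0,"claw":0}
    - {"tx":0,"ty":0,"tz":0.7,"ax":0,"ay":0,"az":0,"claw":0}
    - {"tx":0,"ty":0,"tz":0.7,"ax":0,"ay":0,"az":0,"claw":0}
    - {"tx":0,"ty":0,"tz":0.7,"ax":0,"ay":0,"az":0,"claw":0}

```text
time_s: 4.12
tcp_pos: [0.5867, 0.1287, 0.1319]
ee_rot: [[0.778, 0.629, 0.0], [0.629, -0.778, 0.0], [0.0, 0.0, -1.0]]
wrist_force: [-0.2, 0.5, -0.3]
gripper_width: 0.005
gripper_force: 0.0
```

Emit:
drive_tool:
  rows:
    - {"tx":0,"ty":0,"tz":0.6,"ax":0,"ay":0,"az":0,"claw":0}
    - {"tx":0,"ty":0,"tz":0.6,"ax":0,"ay":0,"az":0,"claw":0}
    - {"tx":0,"ty":0,"tz":0.6,"ax":0,"ay":0,"az":0,"claw":0}
    - {"tx":0,"ty":0,"tz":0.5,"ax":0,"ay":0,"az":0,"claw":0}
    - {"tx":0,"ty":0,"tz":0,"ax":0,"ay":0,"az":0,"claw":0}
    - {"tx":0,"ty":0,"tz":0,"ax":0,"ay":0,"az":0,"claw":0}

```text
time_s: 4.62
tcp_pos: [0.5868, 0.1289, 0.1088]
ee_rot: [[0.778, 0.629, 0.0], [0.629, -0.778, 0.0], [0.0, -0.0, -1.0]]
wrist_force: [0.5, 0.4, 0.3]
gripper_width: 0.003
gripper_force: 0.0
```

```bash
python3 - <<'E'
from h import *
s=sense();print(s["tcp_pos"],s["wrist_force"])
a,d=capture("side");c=cv2.resize(a[170:285,225:365],None,fx=5,fy=5,interpolation=3)[:,:,::-1];cv2.imwrite("pics/s1.png",c)
E
```

```text
[0.58675696 0.12886196 0.10875287] [0.51230452 0.3916501  0.26325477]
```

View pics/s1.png

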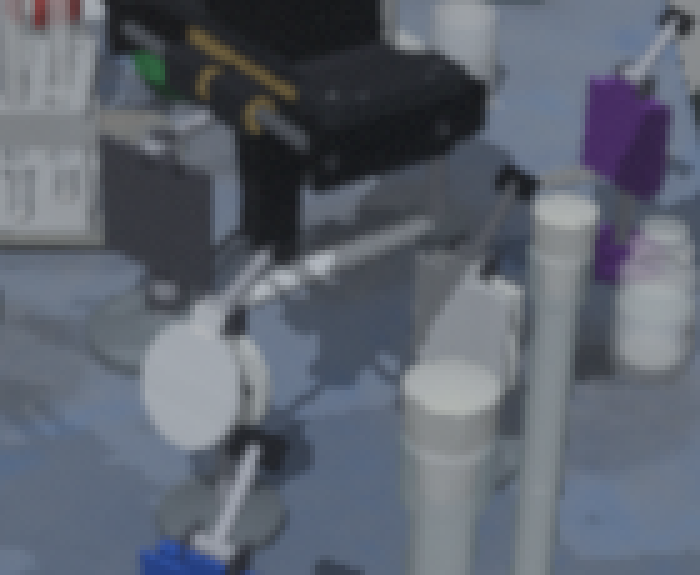

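The fingertip at about (275,255) hides the paddle. The disc at (195,385) has swung partly forward. I'll measure its tilt.

```bash
cat > tilt.py <<'E'
from h import *
def tilt():
    a,d=capture("side");p=cloud("side",d)
    # points in front of plate plane
    b=np.array([.6,.8,0]);h=np.array([.6056,.158,.123])
    q=p-h;f=q@b;l=q@np.array([.8,-.6,0])
    m=(abs(l)<.02)&(f>.004)&(f<.08)&(abs(q[...,2])<.08)
    F=f[m];Z=q[...,2][m]
    if len(F)<10:return len(F)
    A=np.c_[F,Z];A=A[A[:,0]<.075];c=A.mean(0);w=np.linalg.svd(A-c)[2][0]
    return len(F),c.round(3),"open deg",round(90+np.degrees(np.arctan2(w[1],w[0])*1),1),np.histogram2d(F,Z,bins=[8,8],range=[[0,.08],[-.08,.08]])[0].astype(int)
E
python3 - <<'E'
from tilt import *
print(tilt())
for X in([.6056,.158,.123],[.5853,.1303,.123],[.583,.128,.099]):print((proj("side",X)-[225,170])*5)
E
```

```text
(340, array([ 0.021, -0.03 ]), 'open deg', np.float64(20.6), array([[ 0,  0,  0, 14, 12,  0,  0,  0],
       [ 0,  0, 48, 84,  1,  0,  0,  0],
       [ 0, 97, 63,  0,  0,  0,  0,  0],
       [ 5, 16,  0,  0,  0,  0,  0,  0],
       [ 0,  0,  0,  0,  0,  0,  0,  0],
       [ 0,  0,  0,  0,  0,  0,  0,  0],
       [ 0,  0,  0,  0,  0,  0,  0,  0],
       [ 0,  0,  0,  0,  0,  0,  0,  0]]))
[221.12081044 304.34975277]
[269.56250877 276.83447169]
[274.05724774 317.56789195]
```

```bash
python3 - <<'E'
from h import *
np.set_printoptions(suppress=True)
a,d=capture("side");p=cloud("side",d)
for v in range(208,236,2):
    print(v,[(u,*(p[v,u]*1000).round().astype(int),int(a[v,u].mean())) for u in(272,276,280,284)])
a,d=capture("top");p=cloud("top",d);cv2.imwrite("pics/t1.png",a[:,:,::-1])
E
```

```text
208 [(272, np.int64(634), np.int64(-196), np.int64(-3), 99), (276, np.int64(592), np.int64(134), np.int64(172), 30), (280, np.int64(582), np.int64(142), np.int64(176), 25), (284, np.int64(574), np.int64(134), np.int64(172), 47)]
210 [(272, np.int64(632), np.int64(-174), np.int64(1), 100), (276, np.int64(592), np.int64(136), np.int64(167), 30), (280, np.int64(583), np.int64(139), np.int64(169), 27), (284, np.int64(574), np.int64(133), np.int64(167), 51)]
212 [(272, np.int64(631), np.int64(-167), np.int64(-2), 101), (276, np.int64(592), np.int64(136), np.int64(162), 33), (280, np.int64(582), np.int64(140), np.int64(165), 29), (284, np.int64(574), np.int64(130), np.int64(160), 49)]
214 [(272, np.int64(630), np.int64(-156), np.int64(-4), 100), (276, np.int64(592), np.int64(137), np.int64(157), 32), (280, np.int64(583), np.int64(137), np.int64(158), 30), (284, np.int64(574), np.int64(133), np.int64(156), 50)]
216 [(272, np.int64(623), np.int64(-85), np.int64(28), 62), (276, np.int64(592), np.int64(141), np.int64(154), 28), (280, np.int64(582), np.int64(142), np.int64(155), 29), (284, np.i
[... 1401 characters left out ...]
int64(-1), 104)]
230 [(272, np.int64(599), np.int64(155), np.int64(124), 103), (276, np.int64(607), np.int64(-47), np.int64(3), 122), (280, np.int64(596), np.int64(-55), np.int64(-1), 107), (284, np.int64(585), np.int64(-61), np.int64(-4), 84)]
232 [(272, np.int64(598), np.int64(168), np.int64(126), 61), (276, np.int64(607), np.int64(-44), np.int64(-2), 119), (280, np.int64(595), np.int64(-44), np.int64(-1), 116), (284, np.int64(584), np.int64(-47), np.int64(-2), 82)]
234 [(272, np.int64(598), np.int64(170), np.int64(122), 50), (276, np.int64(606), np.int64(-34), np.int64(-3), 121), (280, np.int64(594), np.int64(-33), np.int64(-1), 120), (284, np.int64(583), np.int64(-37), np.int64(-3), 84)]
```

The depth shows the visible finger end about 28 mm above the reported TCP. I'll press on in small steps and watch the tilt.

Emit:
drive_tool:
  rows:
    - {"tx":0,"ty":0,"tz":0.5,"ax":0,"ay":0,"az":0,"claw":0}
    - {"tx":0,"ty":0,"tz":0.5,"ax":0,"ay":0,"az":0,"claw":0}
    - {"tx":0,"ty":0,"tz":0,"ax":0,"ay":0,"az":0,"claw":0}
    - {"tx":0,"ty":0,"tz":0,"ax":0,"ay":0,"az":0,"claw":0}

```text
time_s: 5.15
tcp_pos: [0.5863, 0.1286, 0.0986]
ee_rot: [[0.778, 0.629, -0.001], [0.629, -0.778, -0.0], [-0.001, -0.0, -1.0]]
wrist_force: [0.0, -0.3, -0.1]
gripper_width: 0.002
gripper_force: 0.0
```

```bash
python3 - <<'E'
from tilt import *
print(tilt())
a,d=capture("side");p=cloud("side",d);m=(a.max(2)<60)&(abs(p[...,0]-.583)<.01)&(abs(p[...,1]-.13)<.025)&(p[...,2]>.05);print(np.sort(p[m][:,2])[:5])
s=sense();print(s["time_s"],s["joints"],s["tcp_pos"],s["wrist_force"])
cv2.imwrite("pics/s2.png",cv2.resize(a[150:300,215:365],None,fx=4,fy=4,interpolation=3)[:,:,::-1])
E
```

```text
(367, array([ 0.026, -0.026]), 'open deg', np.float64(33.2), array([[ 0,  0,  0,  8, 15,  0,  0,  0],
       [ 0,  0,  0, 80,  5,  0,  0,  0],
       [ 0,  0, 74, 37,  0,  0,  0,  0],
       [ 0, 44, 65,  0,  0,  0,  0,  0],
       [ 0, 39,  0,  0,  0,  0,  0,  0],
       [ 0,  0,  0,  0,  0,  0,  0,  0],
       [ 0,  0,  0,  0,  0,  0,  0,  0],
       [ 0,  0,  0,  0,  0,  0,  0,  0]]))
[0.13168206 0.13170244 0.13187401 0.13192867 0.13228752]
5.25 [ 2.78010830e+01  2.37844316e+01 -9.86502881e+00 -7.84625978e-03
 -5.63642904e+01  1.01176831e+02] [0.58654926 0.12865865 0.09901868] [-0.73204638  0.56293926  0.16715486]
```

View pics/s2.png

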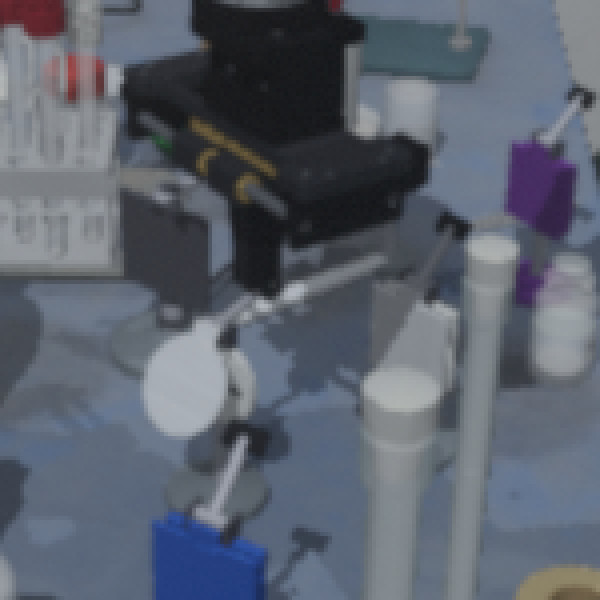

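The disc at (185,385) is now tilted about 35°, with the fingertip at about (258,290). I'll keep pressing.

Emit:
drive_tool:
  rows:
    - {"tx":0,"ty":0,"tz":0.5,"ax":0,"ay":0,"az":0,"claw":0}
    - {"tx":0,"ty":0,"tz":0.5,"ax":0,"ay":0,"az":0,"claw":0}
    - {"tx":0,"ty":0,"tz":0.5,"ax":0,"ay":0,"az":0,"claw":0}
    - {"tx":0,"ty":0,"tz":0.5,"ax":0,"ay":0,"az":0,"claw":0}
    - {"tx":0,"ty":0,"tz":0,"ax":0,"ay":0,"az":0,"claw":0}

```text
time_s: 5.67
tcp_pos: [0.5862, 0.1285, 0.078]
ee_rot: [[0.778, 0.629, -0.001], [0.629, -0.778, -0.0], [-0.001, -0.001, -1.0]]
wrist_force: [0.8, -0.1, 0.3]
gripper_width: 0.006
gripper_force: 0.2
```

```bash
cat > chk.py <<'E'
from tilt import *
print(tilt())
a,d=capture("side");p=cloud("side",d);m=(a.max(2)<60)&(abs(p[...,0]-.583)<.01)&(abs(p[...,1]-.13)<.025)&(p[...,2]>.05);print(np.sort(p[m][:,2])[:3])
X=p[222:240,309:328].reshape(-1,3)
m=np.median(X,0);X=X[np.linalg.norm(X-m,axis=1)<.05];c=X.mean(0);print("sq",c,np.linalg.svd(X-c,full_matrices=False)[2][2])
E
python3 chk.py
```

```text
(381, array([ 0.034, -0.001]), 'open deg', np.float64(35.8), array([[ 0,  0,  0,  7, 19,  0,  0, 30],
       [ 0,  0,  0, 10, 36,  0,  0,  0],
       [ 0,  0,  0, 57,  4,  0,  0,  0],
       [ 0,  0,  0, 61,  0,  0,  0,  0],
       [ 0,  0,  0, 64,  0,  0,  0,  0],
       [ 0,  0,  0, 58,  0,  0,  0,  0],
       [ 0,  0,  2, 33,  0,  0,  0,  0],
       [ 0,  0,  0,  0,  0,  0,  0,  0]]))
[0.10725881 0.10772064 0.10773397]
sq [0.49167078 0.10299036 0.09745121] [0.63449851 0.77081886 0.05700812]
```

Emit:
drive_tool:
  rows:
    - {"tx":0,"ty":0,"tz":0.3,"ax":0,"ay":0,"az":0,"claw":0}
    - {"tx":0,"ty":0,"tz":0.3,"ax":0,"ay":0,"az":0,"claw":0}
    - {"tx":0,"ty":0,"tz":0,"ax":0,"ay":0,"az":0,"claw":0}

```text
time_s: 6.02
tcp_pos: [0.5865, 0.1287, 0.0728]
ee_rot: [[0.777, 0.629, -0.0], [0.629, -0.777, -0.0], [-0.0, -0.0, -1.0]]
wrist_force: [-0.7, -0.8, 0.9]
gripper_width: 0.004
gripper_force: 0.4
```

```bash
python3 chk.py
```

```text
(357, array([0.034, 0.006]), 'open deg', np.float64(38.0), array([[ 0,  0,  0,  7, 20,  0,  0, 38],
       [ 0,  0,  0,  0, 37,  0,  0,  0],
       [ 0,  0,  0,  6, 49,  0,  0,  0],
       [ 0,  0,  0, 34, 18,  0,  0,  0],
       [ 0,  0,  0, 51,  1,  0,  0,  0],
       [ 0,  0,  0, 52,  0,  0,  0,  0],
       [ 0,  0,  0, 44,  0,  0,  0,  0],
       [ 0,  0,  0,  0,  0,  0,  0,  0]]))
[0.10096379 0.10251253 0.10260963]
sq [0.49155573 0.10315938 0.09754815] [0.63069815 0.77359724 0.06137708]
```

Emit:
drive_tool:
  rows:
    - {"tx":0,"ty":0,"tz":0.3,"ax":0,"ay":0,"az":0,"claw":0}
    - {"tx":0,"ty":0,"tz":0.2,"ax":0,"ay":0,"az":0,"claw":0}
    - {"tx":0,"ty":0,"tz":0,"ax":0,"ay":0,"az":0,"claw":0}

```text
time_s: 6.37
tcp_pos: [0.5873, 0.1287, 0.0696]
ee_rot: [[0.777, 0.63, 0.002], [0.63, -0.777, 0.0], [0.001, 0.001, -1.0]]
wrist_force: [-1.6, 0.1, 8.1]
gripper_width: 0.008
gripper_force: 3.5
```

```bash
sed -i 's/abs(q\[...,2\])<.08)/abs(q[...,2]+.02)<.06)/; s/A=A\[A\[:,0\]<.075\]/A=A[A[:,0]>.012]/' tilt.py; python3 chk.py
```

```text
(297, array([0.042, 0.   ]), 'open deg', np.float64(80.2), array([[ 0,  0,  0,  6, 18,  0,  0,  0],
       [ 0,  0,  0,  0, 34,  0,  0,  0],
       [ 0,  0,  0,  0, 45,  0,  0,  0],
       [ 0,  0,  0,  4, 45,  0,  0,  0],
       [ 0,  0,  0, 19, 27,  0,  0,  0],
       [ 0,  0,  0, 50,  2,  0,  0,  0],
       [ 0,  0,  0, 47,  0,  0,  0,  0],
       [ 0,  0,  0,  0,  0,  0,  0,  0]]))
[0.09879248 0.10011852 0.10067746]
sq [0.49159814 0.10305569 0.09745385] [0.62480555 0.77853922 0.05911604]
```

The round shutter measures about 80° open and rests against its stop at 8 N; the square one is unchanged. Next I'll rise and go to above the pin.

Emit:
drive_tool:
  rows:
    - {"tx":0,"ty":0,"tz":-1,"ax":0,"ay":0,"az":0,"claw":0}
    - {"tx":0,"ty":0,"tz":-2,"ax":0,"ay":0,"az":0,"claw":0}
    - {"tx":0,"ty":0,"tz":-3,"ax":0,"ay":0,"az":0,"claw":0}
    - {"tx":0,"ty":0,"tz":-3,"ax":0,"ay":0,"az":0,"claw":0}
    - {"tx":0,"ty":0,"tz":-3,"ax":0,"ay":0,"az":0,"claw":0}
    - {"tx":0,"ty":0,"tz":-3,"ax":0,"ay":0,"az":0,"claw":0}
    - {"tx":0,"ty":0,"tz":0,"ax":0,"ay":0,"az":0,"claw":0}

```text
time_s: 7.05
tcp_pos: [0.5902, 0.1293, 0.2259]
ee_rot: [[0.777, 0.629, 0.013], [0.629, -0.777, 0.004], [0.012, 0.005, -1.0]]
wrist_force: [0.3, -0.5, 1.2]
gripper_width: 0.004
gripper_force: 0.0
```

Emit:
drive_tool:
  rows:
    - {"tx":-1.3,"ty":2.7,"tz":0,"ax":0,"ay":0,"az":0,"claw":5}
    - {"tx":-1.3,"ty":2.7,"tz":0,"ax":0,"ay":0,"az":0,"claw":5}
    - {"tx":-1.3,"ty":2.7,"tz":0,"ax":0,"ay":0,"az":0,"claw":5}
    - {"tx":-1.2,"ty":2.7,"tz":0,"ax":0,"ay":0,"az":0,"claw":5}
    - {"tx":-1.2,"ty":2.7,"tz":0,"ax":0,"ay":0,"az":0,"claw":5}
    - {"tx":-1.2,"ty":2.7,"tz":0,"ax":0,"ay":0,"az":0,"claw":5}
    - {"tx":0,"ty":0,"tz":0,"ax":0,"ay":0,"az":0.11,"claw":5}
    - {"tx":0,"ty":0,"tz":0,"ax":0,"ay":0,"az":0.11,"claw":5}
    - {"tx":0,"ty":0,"tz":0,"ax":0,"ay":0,"az":0.11,"claw":5}
    - {"tx":0,"ty":0,"tz":0,"ax":0,"ay":0,"az":0,"claw":5}

```text
time_s: 7.88
tcp_pos: [0.6299, -0.045, 0.2178]
ee_rot: [[0.94, 0.341, -0.001], [0.341, -0.94, 0.0], [-0.001, -0.0, -1.0]]
wrist_force: [0.3, 0.2, -0.2]
gripper_width: 0.563
gripper_force: 0.0
```

```bash
python3 - <<'E'
from tilt import *
print(tilt());s=sense();print(s["tcp_pos"],s["gripper_width"],w2t([.630,-.043,.19]))
a,d=capture("side");p=cloud("side",d);np.set_printoptions(suppress=True)
cv2.imwrite("pics/s3.png",cv2.resize(a[120:270,205:355],None,fx=4,fy=4,interpolation=3)[:,:,::-1])
m=(np.linalg.norm(p[...,:2]-[.63,-.043],axis=2)<.06)&(p[...,2]>.13);k=p[m];print(np.c_[k,a[m].mean(1)][np.argsort(k[:,2])][:60:2].round(3))
E
```

```text
(297, array([0.042, 0.   ]), 'open deg', np.float64(80.0), array([[ 0,  0,  0,  4, 22,  0,  0,  0],
       [ 0,  0,  0,  0, 33,  0,  0,  0],
       [ 0,  0,  0,  0, 47,  0,  0,  0],
       [ 0,  0,  0,  2, 45,  0,  0,  0],
       [ 0,  0,  0, 27, 25,  0,  0,  0],
       [ 0,  0,  0, 51,  0,  0,  0,  0],
       [ 0,  0,  0, 41,  0,  0,  0,  0],
       [ 0,  0,  0,  0,  0,  0,  0,  0]]))
[ 0.62994622 -0.04476597  0.21794612] 0.5703790442708861 [ 0.07 -0.16  2.79]
[[  0.656  -0.008   0.13   74.667]
 [  0.625  -0.043   0.13  102.333]
 [  0.653  -0.001   0.131  69.   ]
 [  0.625  -0.044   0.133  89.333]
 [  0.63   -0.038   0.135 112.333]
 [  0.625  -0.044   0.136  81.   ]
 [  0.633  -0.039   0.138 114.   ]
 [  0.631  -0.045   0.138 113.333]
 [  0.625  -0.043   0.139  77.333]
 [  0.625  -0.044   0.142  77.333]
 [  0.625  -0.046   0.144  82.667]
 [  0.63   -0.037   0.145 112.333]
 [  0.625  -0.045   0.148  86.   ]
 [  0.63   -0.036   0.149 112.333]
 [  0.633  -0.04    0.15  114.667]
 [  0.624  -0.04    0.153  88.333]
 [  0.627  -0.039   0.153 103.667]
 [  0.63   -0.042   0.155 114.   ]
 [  0.627  -0.041   0.155 103.667]
 [  0.633  -0.043   0.157 113.333]
 [  0.625  -0.04    0.159  89.333]
 [  0.625  -0.042   0.161  89.667]
 [  0.63   -0.039   0.162 114.   ]
 [  0.632  -0.037   0.163 113.667]
 [  0.633  -0.04    0.165 113.667]
 [  0.625  -0.043   0.166  90.333]
 [  0.63   -0.039   0.168 115.333]
 [  0.625  -0.042   0.17   94.333]
 [  0.625  -0.047   0.171 100.333]
 [  0.631  -0.045   0.171 140.333]]
```

View pics/s3.png

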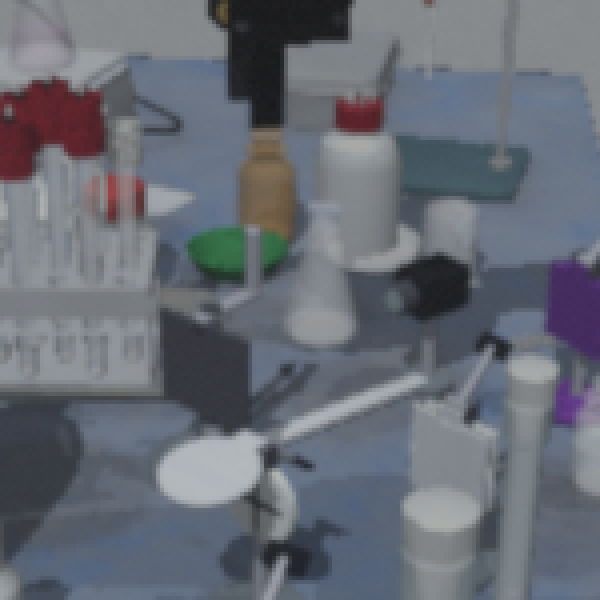

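The round shutter is up: a level disc at (210,470). The square one is shut. The near finger ends at (268,128) in the crop, well above the pin top at (253,228). I'll measure the finger ends by depth.

```bash
python3 - <<'E'
from h import *
np.set_printoptions(suppress=True)
for n in("side","top"):
    a,d=capture(n);p=cloud(n,d)
    m=(np.linalg.norm(p[...,:2]-[.63,-.045],axis=2)<.07)&(p[...,2]>.185);k=p[m]
    print(n,m.sum(),np.c_[k,a[m].mean(1)][np.argsort(k[:,2])][:30:2].round(3))
E
```

```text
side 2593 [[ 0.636 -0.07   0.254 62.667]
 [ 0.644 -0.066  0.254 89.333]
 [ 0.622 -0.012  0.255 86.667]
 [ 0.627 -0.009  0.256 85.333]
 [ 0.616 -0.01   0.256 89.667]
 [ 0.609 -0.017  0.257 76.333]
 [ 0.646 -0.067  0.257 54.667]
 [ 0.607 -0.015  0.257 95.667]
 [ 0.641 -0.066  0.257 56.   ]
 [ 0.619 -0.013  0.258 53.333]
 [ 0.612 -0.013  0.258 59.667]
 [ 0.638 -0.065  0.258 54.333]
 [ 0.622 -0.011  0.258 48.   ]
 [ 0.612 -0.017  0.259 34.   ]
 [ 0.609 -0.015  0.26  53.333]]
top 5527 [[ 0.633 -0.069  0.267 61.333]
 [ 0.63  -0.071  0.279 40.333]
 [ 0.631 -0.078  0.283 24.333]
 [ 0.631 -0.073  0.284 17.   ]
 [ 0.632 -0.082  0.29  39.333]
 [ 0.63  -0.079  0.295 25.   ]
 [ 0.582 -0.023  0.331 32.   ]
 [ 0.578 -0.01   0.332 53.667]
 [ 0.609 -0.096  0.333 65.   ]
 [ 0.58  -0.017  0.333 32.667]
 [ 0.583 -0.027  0.335 41.   ]
 [ 0.579 -0.015  0.335 28.667]
 [ 0.607 -0.089  0.335 49.667]
 [ 0.609 -0.083  0.335 60.   ]
 [ 0.621 -0.079  0.335 29.333]]
```

Emit:
drive_tool:
  rows:
    - {"tx":0,"ty":0,"tz":2,"ax":0,"ay":0,"az":0,"claw":5}
    - {"tx":0,"ty":0,"tz":2,"ax":0,"ay":0,"az":0,"claw":5}
    - {"tx":0,"ty":0,"tz":2,"ax":0,"ay":0,"az":0,"claw":5}
    - {"tx":0,"ty":0,"tz":2,"ax":0,"ay":0,"az":0,"claw":5}
    - {"tx":0,"ty":0,"tz":0,"ax":0,"ay":0,"az":0,"claw":5}

```text
time_s: 8.5
tcp_pos: [0.627, -0.0443, 0.1336]
ee_rot: [[0.939, 0.344, -0.009], [0.344, -0.939, 0.0], [-0.009, -0.003, -1.0]]
wrist_force: [-0.9, 0.5, -0.6]
gripper_width: 0.571
gripper_force: 0.0
```

Emit:
drive_tool:
  rows:
    - {"tx":0,"ty":0,"tz":1.1,"ax":0,"ay":0,"az":0,"claw":5}
    - {"tx":0,"ty":0,"tz":1.1,"ax":0,"ay":0,"az":0,"claw":5}
    - {"tx":0,"ty":0,"tz":1,"ax":0,"ay":0,"az":0,"claw":5}
    - {"tx":0,"ty":0,"tz":0,"ax":0,"ay":0,"az":0,"claw":5}

```text
time_s: 8.83
tcp_pos: [0.6288, -0.0445, 0.1041]
ee_rot: [[0.939, 0.343, -0.004], [0.343, -0.939, 0.0], [-0.003, -0.001, -1.0]]
wrist_force: [0.7, 0.7, -1.6]
gripper_width: 0.576
gripper_force: 0.0
```

```bash
python3 - <<'E'
from h import *
np.set_printoptions(suppress=True)
s=sense();print(s["tcp_pos"],s["wrist_force"],w2t([.630,-.043,.107]))
a,d=capture("side");p=cloud("side",d)
cv2.imwrite("pics/s4.png",cv2.resize(a[130:250,215:335],None,fx=5,fy=5,interpolation=3)[:,:,::-1])
m=(np.linalg.norm(p[...,:2]-[.61,-.008],axis=2)<.02)&(p[...,2]>.132);print(np.sort(p[m][:,2])[:5])
E
```

```text
[ 0.62880284 -0.04450053  0.10406337] [ 0.73311418  0.71191468 -1.56441198] [ 0.16 -0.1  -0.29]
[0.14010421 0.14065131 0.1411373  0.14300427 0.14322713]
```

View pics/s4.png

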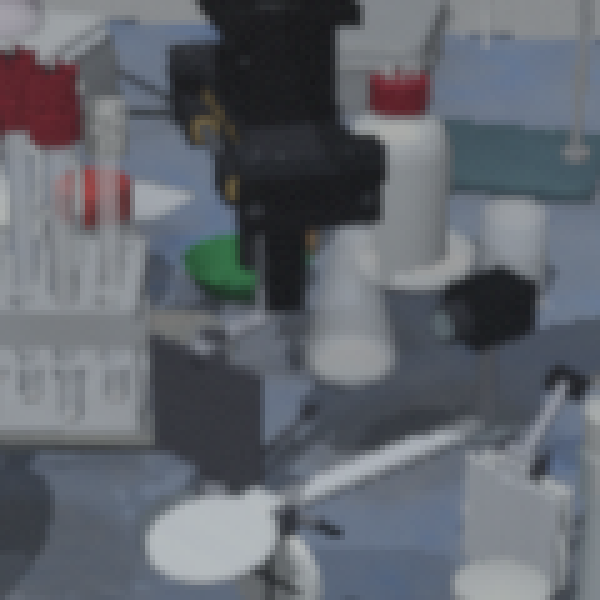

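The near finger, at (285,270), stands in front of the pin at (262,290), with its tip about 13 mm above the crank arm. Now I'll close on the pin.

Emit:
drive_tool:
  rows:
    - {"tx":0.1,"ty":-0.1,"tz":0,"ax":0,"ay":0,"az":0,"claw":0.5}
    - {"tx":0,"ty":0,"tz":0,"ax":0,"ay":0,"az":0,"claw":0.5}
    - {"tx":0,"ty":0,"tz":0,"ax":0,"ay":0,"az":0,"claw":0.5}
    - {"tx":0,"ty":0,"tz":0,"ax":0,"ay":0,"az":0,"claw":0.5}
    - {"tx":0,"ty":0,"tz":0,"ax":0,"ay":0,"az":0,"claw":0.5}
    - {"tx":0,"ty":0,"tz":0,"ax":0,"ay":0,"az":0,"claw":0.5}

```text
time_s: 9.38
tcp_pos: [0.6309, -0.0432, 0.1065]
ee_rot: [[0.939, 0.343, 0.0], [0.343, -0.939, 0.0], [0.0, 0.0, -1.0]]
wrist_force: [0.8, 0.7, 0.1]
gripper_width: 0.2
gripper_force: 0.0
```

Emit:
drive_tool:
  rows:
    - {"tx":0,"ty":0,"tz":0,"ax":0,"ay":0,"az":0,"claw":0.5}
    - {"tx":0,"ty":0,"tz":0,"ax":0,"ay":0,"az":0,"claw":0.5}
    - {"tx":0,"ty":0,"tz":0,"ax":0,"ay":0,"az":0,"claw":0.5}
    - {"tx":0,"ty":0,"tz":0,"ax":0,"ay":0,"az":0,"claw":0.5}

```text
time_s: 9.72
tcp_pos: [0.63, -0.0446, 0.1065]
ee_rot: [[0.939, 0.343, -0.002], [0.343, -0.939, -0.002], [-0.002, 0.001, -1.0]]
wrist_force: [-1.9, -5.0, 1.1]
gripper_width: 0.127
gripper_force: 30.0
```

```bash
python3 - <<'E'
from h import *
# mirror axis estimate & target angle
M=np.array([.655,-.006]);Rc=np.array([.6056,.158])
print("round ang",np.degrees(np.arctan2(*(Rc-M)[::-1])),np.linalg.norm(Rc-M))
cam=np.array([.505,-.149]);print("cam",np.degrees(np.arctan2(*(cam-M)[::-1]))+360)
s=sense();P=s["tcp_pos"][:2];print(s["tcp_pos"],s["gripper_width"],s["gripper_force"],"pin ang",np.degrees(np.arctan2(*(P-M)[::-1]))+360,np.linalg.norm(P-M))
E
```

```text
round ang 106.76332627808532 0.17127860345063536
cam 223.63141919304687
[ 0.63002304 -0.04455252  0.10647235] 0.12672585768856828 29.999331389553845 pin ang 237.0620676920419 0.045936317579806
```

Emit:
drive_tool:
  rows:
    - {"tx":-0.25,"ty":-0.39,"tz":0,"ax":0,"ay":0,"az":0.103,"claw":0.5}
    - {"tx":-0.25,"ty":-0.39,"tz":0,"ax":0,"ay":0,"az":0.103,"claw":0.5}
    - {"tx":-0.25,"ty":-0.39,"tz":0,"ax":0,"ay":0,"az":0.103,"claw":0.5}
    - {"tx":-0.25,"ty":-0.39,"tz":0,"ax":0,"ay":0,"az":0.103,"claw":0.5}
    - {"tx":0,"ty":0,"tz":0,"ax":0,"ay":0,"az":0,"claw":0.5}
    - {"tx":0,"ty":0,"tz":0,"ax":0,"ay":0,"az":0,"claw":0.5}

```text
time_s: 10.22
tcp_pos: [0.6177, -0.0307, 0.1065]
ee_rot: [[0.998, -0.059, -0.001], [-0.059, -0.998, -0.001], [-0.001, 0.001, -1.0]]
wrist_force: [-0.7, -4.8, 1.6]
gripper_width: 0.127
gripper_force: 30.0
```

Emit:
drive_tool:
  rows:
    - {"tx":-0.25,"ty":-0.39,"tz":0,"ax":0,"ay":0,"az":0.103,"claw":0.5}
    - {"tx":-0.25,"ty":-0.39,"tz":0,"ax":0,"ay":0,"az":0.103,"claw":0.5}
    - {"tx":-0.25,"ty":-0.39,"tz":0,"ax":0,"ay":0,"az":0.103,"claw":0.5}
    - {"tx":-0.25,"ty":-0.39,"tz":0,"ax":0,"ay":0,"az":0.103,"claw":0.5}
    - {"tx":0,"ty":0,"tz":0,"ax":0,"ay":0,"az":0,"claw":0.5}
    - {"tx":0,"ty":0,"tz":0,"ax":0,"ay":0,"az":0,"claw":0.5}

```text
time_s: 10.72
tcp_pos: [0.6121, -0.0132, 0.1065]
ee_rot: [[0.892, -0.452, 0.001], [-0.452, -0.892, -0.001], [0.001, 0.0, -1.0]]
wrist_force: [-0.1, -4.7, 1.2]
gripper_width: 0.13
gripper_force: 30.0
```

Forces stay low. I'll make the last third of the turn, then look.

Emit:
drive_tool:
  rows:
    - {"tx":-0.25,"ty":-0.39,"tz":0,"ax":0,"ay":0,"az":0.103,"claw":0.5}
    - {"tx":-0.25,"ty":-0.39,"tz":0,"ax":0,"ay":0,"az":0.103,"claw":0.5}
    - {"tx":-0.25,"ty":-0.39,"tz":0,"ax":0,"ay":0,"az":0.103,"claw":0.5}
    - {"tx":-0.25,"ty":-0.39,"tz":0,"ax":0,"ay":0,"az":0.103,"claw":0.5}
    - {"tx":0,"ty":0,"tz":0,"ax":0,"ay":0,"az":0,"claw":0.5}
    - {"tx":0,"ty":0,"tz":0,"ax":0,"ay":0,"az":0,"claw":0.5}

```text
time_s: 11.22
tcp_pos: [0.6139, 0.0048, 0.1065]
ee_rot: [[0.636, -0.772, 0.002], [-0.772, -0.636, -0.001], [0.002, -0.001, -1.0]]
wrist_force: [3.2, -6.7, -0.8]
gripper_width: 0.129
gripper_force: 30.0
```

```bash
python3 - <<'E'
from h import *
from tilt import tilt
np.set_printoptions(suppress=True)
r=tilt();print(r[:4] if isinstance(r,tuple) else r)
M=np.array([.655,-.007])
for n in("side","top"):
    a,d=capture(n);p=cloud(n,d)
    m=(a.max(2)<75)&(p[...,2]>.02)&(p[...,2]<.037)&(np.linalg.norm(p[...,:2]-M,axis=2)<.15)
    k=p[m];k=k[(k[:,1]>.02)]
    if len(k):
        c=k.mean(0);w=np.linalg.svd(k[:,:2]-c[:2],full_matrices=False)[2][0];q=k[:,:2]-M
        print(n,len(k),c.round(3),"dir",np.degrees(np.arctan2(w[1],w[0]))%180,"from M",np.degrees(np.arctan2(q[:,1],q[:,0])).mean(), "y range",k[:,1].min(),k[:,1].max())
    s=(60,200,) 
    cv2.imwrite(f"pics/{n}5.png",cv2.resize(a[150:270,205:325] if n=="side" else a[160:270,210:320],None,fx=5,fy=5,interpolation=3)[:,:,::-1])
s=sense();print(s["tcp_pos"],s["wrist_force"],s["gripper_force"])
E
```

```text
(300, array([0.042, 0.   ]), 'open deg', np.float64(80.2))
side 13 [0.633 0.107 0.029] dir 95.5268381621378 from M 100.90824682298559 y range 0.10279771374018844 0.11301055933053551
top 6 [0.632 0.103 0.03 ] dir 98.01847538374714 from M 101.8997693806807 y range 0.10038972547622695 0.10596446649614549
[0.61391853 0.00468385 0.10645948] [ 2.82850464 -7.24333659  0.06422141] 30.001343172043562
```

View pics/side5.png

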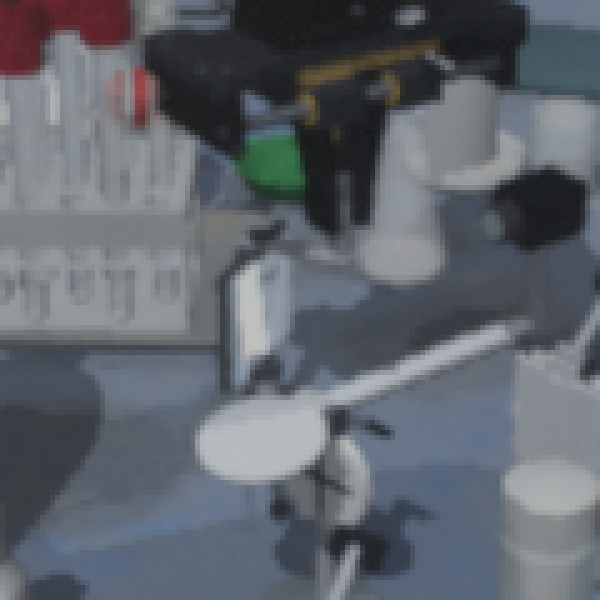

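The needle tip shows at (280,505) in the crop, pointing at the round stand but a few degrees too far clockwise. The plate is now uncovered at (345,480), so I'll measure its centre directly.

```bash
python3 - <<'E'
from h import *
np.set_printoptions(suppress=True)
a,d=capture("side");p=cloud("side",d)
b=np.array([.6,.8]);l=np.array([.8,-.6])
q=p[...,:2]-[.606,.158];m=(abs(q@b)<.012)&(abs(q@l)<.04)&(p[...,2]>.05)&(p[...,2]<.115)&(a.mean(2)>120)
k=p[m];f=q[m]
print(len(k),k.mean(0),"front",np.median(f@b),"lat",(f@l).min(),(f@l).max(),"z",k[:,2].min(),k[:,2].max())
# base disc from side/top at z~.01
for n in("side","top"):
    a,d=capture(n);p=cloud(n,d);m=(abs(p[...,2]-.011)<.006)&(np.linalg.norm(p[...,:2]-[.606,.158],axis=2)<.05)
    print(n,m.sum(),(p[m].min(0)+p[m].max(0))/2)
E
```

```text
84 [0.5906138  0.16880761 0.08997625] front -0.00015882842014950342 lat -0.028674521375430372 -0.008752865114520747 z 0.06389519018503667 0.1106234327401448
side 214 [0.60567125 0.1596083  0.01035406]
top 186 [0.60459814 0.1449464  0.01084869]
```

Emit:
drive_tool:
  rows:
    - {"tx":0.06,"ty":0.08,"tz":0,"ax":0,"ay":0,"az":-0.022,"claw":0.5}
    - {"tx":0.06,"ty":0.08,"tz":0,"ax":0,"ay":0,"az":-0.022,"claw":0.5}
    - {"tx":0,"ty":0,"tz":0,"ax":0,"ay":0,"az":0,"claw":0.5}
    - {"tx":0,"ty":0,"tz":0,"ax":0,"ay":0,"az":0,"claw":0.5}
    - {"tx":0,"ty":0,"tz":0,"ax":0,"ay":0,"az":0,"claw":0.5}
    - {"tx":0,"ty":0,"tz":0,"ax":0,"ay":0,"az":0,"claw":0.5}

```text
time_s: 12.02
tcp_pos: [0.6133, 0.0027, 0.1064]
ee_rot: [[0.669, -0.743, 0.002], [-0.743, -0.669, -0.001], [0.002, -0.001, -1.0]]
wrist_force: [1.2, -6.4, 1.1]
gripper_width: 0.124
gripper_force: 30.0
```

```bash
python3 - <<'E'
from h import *
M=np.array([.655,-.007])
for n in("side","top"):
    a,d=capture(n);p=cloud(n,d)
    m=(a.max(2)<75)&(p[...,2]>.02)&(p[...,2]<.037)&(np.linalg.norm(p[...,:2]-M,axis=2)<.15)&(p[...,1]>.02)
    k=p[m];q=k[:,:2]-M
    if len(k):print(n,len(k),k.mean(0).round(3),"from M",np.degrees(np.arctan2(q[:,1],q[:,0])).mean())
s=sense();print(s["tcp_pos"],s["wrist_force"],s["gripper_force"],s["time_s"])
E
```

```text
side 6 [0.623 0.107 0.027] from M 105.60807779625964
top 16 [0.622 0.101 0.028] from M 106.76065534067003
[0.61334593 0.00266954 0.10643945] [ 2.12155358 -6.20892064 -0.07370009] 30.000969185493886 12.1167
```

The needle is at 106°, the target angle is 106.5°, and the mirror is held steady. I'm handing in.

```bash
python3 -c "
from station import *
print(finish_job())"
```

```text
the job is handed in; nothing more can be done
None
```

I handed in the job at about 12 s: the round shutter measured about 80° (1.4 rad) open, the square one looked shut, and the needle was within about 1° of the round plate. The pin was still gripped at 30 N, but no verdict came back and I didn't re-check the loose glassware.

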